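# Three clicks of gumballs

### The arm

A 6-joint arm with a two-finger parallel gripper is mounted at the origin on a cart in front of the work surface, level with it; the furniture and walls round the work are solid. World frame = base frame: x ahead of the robot, y to its left, z up, the work surface at z = 0. Lengths are in mm, angles in rad, forces in N, time in s.
With the tool pointing down it reaches from about 325 to 1000 mm from the base axis. Payload 5.1 kg.
Tool frame: the origin (TCP) lies at the very end of the fingers, on their centre line; the grasp point (between the pads) lies robot.pinch_z behind it (robot.pinch_z is the distance from the TCP to the grasp point, in mm); z points along the fingers, y is the line along which they close (so a half turn about z gives the same grasp; the last joint's range is limited). The gripper opens to 85 mm and grips with 20 to 120 N. Pads are 22 mm wide; open, the fingers measure 114 mm over their backs; the gripper's body (76 mm by 85 mm) begins 54 mm behind the grasp point. The pads swing forward as they close: fully open they stand 13 mm farther back than shut.
Start: joints at [1.07, 0.124, 1.65, -0, 1.367, -0.083], TCP at [263.757, 594.068, 231.322] pointing down, gripper open.
Joint ranges: [-2.61, 2.61], [-1.02, 2.33], [0.03, 2.71], [-1.35, 4.49], [0.32, 2.68], [-2.91, 2.91]. Speed limits (rad/s): [2.57, 2.57, 3.14, 3.14, 3.14, 3.14].

### API

Orientations are given as a rotation vector (axis times angle).
In Python, from rig import telemetry, cams, workorder, spotter, robot gives the robot as it stands. The module is installed in compiled form; this text tells all that it offers.
- The arm moves only by the tool apply_moves, never from a script. Its argument "plan" is a list of rows, each a list of 3 entries, a list of its own where there are three numbers: the shift along the tool's x, y, z in m, then the turn, a rotation vector about the tool's x, y, z in degrees, then the opening, from 0 (shut) to 1 (fully open). A call has 1 to 5 rows; each row is the pose to reach, as a shift and turn from the pose commanded when the call began, along the tool's axes at that moment; what a row does not reach only later rows make up. A row lasts 1/12 s, in which the tool goes at most 41.7 mm and 7.16 degrees, less where a joint would pass 70% of its speed; a pose out of reach is approached as far as the arm can. A call with a gripper value outside its range is refused whole. The fingers move at their own pace and stop on an object; "grip_force" is the grip in N (left out, the last holds). Time passes only in rows, so rows that repeat a pose let the fingers close. It gives the time, the measured TCP pose, the force, the opening and the grip force at its end, in the units of the state.
- telemetry.read_state(): the state, without advancing time (a new reading comes with each control period).
- cams.snapshot(name): name is "side" or "top"; returns the picture (480x640x3 uint8, red, green, blue); there is no depth.
- cams.camera_model(name): a dict with "vfov" (degrees; the focal length in pixels is half the picture's height over the tangent of half this angle, whatever the lens; pixels are square), "cx", "cy" (the principal point, pixels), "R" (3x3) and "t" (3): a world point X has camera coordinates R X + t. Camera axes: x right, y down, z forward; pixel columns grow to the right and rows downward; lengths in mm; the calibration is good to about 2 mm. A picture is of the moment at which its call begins. camera_model takes no time and is no camera call.
- workorder.close_job(): hands the job in; it is judged then, once.
Trained networks look in the newest picture that a camera, given by its name, has taken for a name from the list of things; names that differ only in an ending like _2 or _b are one class to them, and where a whole thing is asked for, a point or a joint stands for the part that bears it (a point fixed in the world has none). Each returns a list of dicts, best first, with "p" (0 to 1); they miss things now and then, are a little off and sometimes report something else, mostly with a low value. They report only what shows in the picture. A call takes as long as a camera call. They do not tell look-alikes from the thing itself.
- spotter.recognise(label, camera): "centre" ([x, y, z] in mm, in the coordinates of the camera as it stood for that picture, good to about 4 mm: the middle of the surface that is visible of it).
The state is a dict: "time": time; "joints": joint angles; "qvel": joint speeds; "joint_torque": joint torques, N m; "tool_pos": TCP position; "tcp_rot": TCP orientation; "ft_force": force on the tool from outside, world axes, zero at the start; "ft_torque": the same for the moment, N m; "opening": finger opening in mm; "grip_force": force on a finger pad.
Only numpy, scipy, OpenCV 4.12 (cv2) and the standard library are available. Lean on these libraries where they do the work, as an engineer would, in place of code of your own. Each camera call takes 0.05 s, during which the arm holds its last target. There are 200 camera calls.

### The job

The spice jar stands in the way in front of the candy dispenser's spout: set it aside, upright on the worktop or hob, clear of the spout and the bowl. Put the blue handled bowl squarely under the spout, then turn the red paddle knob clockwise exactly three clicks, so that three gumballs roll into the bowl and the other two stay in the drum. Spill nothing, and leave the other things where they are and upright.

Things in the scene. Friction and masses are not known exactly. Their poses are not given: they have to be found in the camera images.
- dispenser: Candy dispenser, fixed: red foot 144 mm across, 16 high; pedestal 44 across; clear drum 131 across, z = 120 to 160 mm, clear cover on top; red paddle knob above, up to 201. Origin on the drum axis at the underside, z up; its -x points out along the spout. In the drum a white rotor with 8 pockets; the pocket over the outlet (at -x) is empty, the next five hold one gumball each.
- spout_tip (a point): Lower end of the white open chute, middle of its floor: 106 mm from the drum axis along the dispenser's -x, 64 mm above the worktop (underside 60, top of the walls about 85). Chute 37 mm wide, falling at 20 degrees to -x. Gumballs leave it one by one, at under 1 m/s, and land 15 to 50 mm beyond this point. Axes as the dispenser's.
- bowl_spot (a point): Point on the worktop 138 mm from the drum axis along the dispenser's -x, 32 mm beyond the chute's end: a bowl centred here catches the gumballs. Its rim then reaches 20 mm under the chute, so it must be slid in from the front, not lowered. Wall cabinets and a shelf hang from z = 0.39 m up, beyond about x = 0.62. Axes as the dispenser's.
- paddle (a point): Middle of the paddle knob, on the drum axis, 188 mm above the worktop. The paddle is an upright red bar 50 mm long, 12 thick, z = 167 to 201 mm, on a red collar 42 mm across (collar top 167, drum cover 160). Its length lies along this point's x, its thickness along y; z up. The point turns with the knob; a white tick marks the -x end.
- rotor (a joint): Angle of the paddle knob, rad: 0 at the start, grows clockwise seen from above; a stop is just below 0. A click (detent) every 45 degrees = 0.785 rad, each bringing the next pocket over the outlet; let go, it is pulled by up to about 0.07 N m into the nearest click and settles within about 0.05 rad. Three clicks = 2.356.
- bowl: Blue ceramic bowl: rim 104 mm across, foot 72, height 45, wall 5, floor 6; 0.12 to 0.22 kg. Starts on the black hob (top 5.5 mm above the worktop, its edge at y = -0.075). Origin at the centre of its underside, z up. A straight handle 18 mm wide and 12 mm thick (z = 30 to 42 mm) runs along its -x to 123 mm from the centre; grip it at 82 mm, across y.
- spice_jar: Spice jar with a red cap and red label, 49 mm in diameter (cap 44 mm), 108 mm high, cap from 88 mm up, 0.1 to 0.2 kg; origin at the centre of its underside, z up. Stands in front of the spout at the start.
- garlic: Garlic bulb, 60 mm across, 59 mm high; bystander. Origin under its centre.
- pepper_mill: Dark wooden pepper mill, 58 mm in diameter, 170 mm high; bystander. Origin at the centre of its underside.
- mug: Mug, dark grey above, white below, 86 mm across, 99 mm high, handle along its -y to 58 mm from the origin and cup wall to 59 mm along +y; bystander.
- lemon: Lemon, 72 x 57 x 58 mm high; bystander. Origin under its centre.
- tin: Food tin, 76 mm across, 58 mm high; bystander. Origin at the centre of its underside.
- timer: White kitchen timer with a red dial, 66 x 66 x 54 mm; bystander. Origin at the centre of its underside.
- gumball_1: Red gumball, 25 mm in diameter, 12 g; origin at its centre. Starts in the drum, in the pocket that comes to the outlet at click 1.
- gumball_2: Yellow gumball, 25 mm in diameter, 12 g; origin at its centre. Starts in the drum, in the pocket that comes to the outlet at click 2.
- gumball_3: Green gumball, 25 mm in diameter, 12 g; origin at its centre. Starts in the drum, in the pocket that comes to the outlet at click 3.
- gumball_4: Blue gumball, 25 mm in diameter, 12 g; origin at its centre. Starts in the drum, in the pocket that comes to the outlet at click 4.
- gumball_5: Orange gumball, 25 mm in diameter, 12 g; origin at its centre. Starts in the drum, in the pocket that comes to the outlet at click 5.
Things that resemble listed ones, but are neither listed nor needed, are in the scene too. Leave any purple look-alike of the spice_jar alone.

How it is judged:
By the outcome, as a careful person would: the job done as asked, in the order asked, and still so for the second after the job is handed in, with the robot touching nothing.
It also fails if it takes over 72 s, if anything falls off the work surface, if the arm or the gripper's body presses on something with over 40 N, if the wrist force passes 120 N, or if a joint passes its speed limit or range.

## Working session

There is one attempt and no reset: what is moved stays moved. The work goes in short steps, Python scripts to look and compute and a tool call to move; the robot and the scene stay as the last step left them, time stands still between calls to the robot, and variables do not carry over. Pictures are saved under pics/ and viewed, at most 13 in all, crops included, and the job is handed in when it is done.

Besides the shell and the picture viewer there is one more tool, called after "Request:" by a JSON object that holds its "op" and its "data", one argument or row to a line. apply_moves: Moves the arm, as the interface text tells. Its arguments: {"type":"object","properties":{"plan":{"type":"array"},"grip_force":{"type":"number"}},"required":["plan"]}

```bash
mkdir -p pics
cat > h.py <<'E'
import numpy as np,cv2
from rig import telemetry,cams,workorder,spotter,robot
from scipy.spatial.transform import Rotation as Ro
def snap(c,f=None):
    im=cams.snapshot(c)
    if f: cv2.imwrite('pics/'+f,im[:,:,::-1])
    return im
def model(c):
    m=cams.camera_model(c);f=240/np.tan(np.radians(m['vfov'])/2)
    return m,f,np.array(m['R']),np.array(m['t'])
def ray(c,u,v,z):
    m,f,R,t=model(c);d=R.T@np.array([(u-m['cx'])/f,(v-m['cy'])/f,1]);o=-R.T@t
    return o+d*(z-o[2])/d[2]
def proj(c,X):
    m,f,R,t=model(c);p=R@np.array(X,float)+t
    return np.array([m['cx']+f*p[0]/p[2],m['cy']+f*p[1]/p[2]])
def find(l,c):
    m,f,R,t=model(c)
    return [(round(d['p'],2),(R.T@(np.array(d['centre'])-t)).round(0).tolist()) for d in spotter.recognise(l,c)]
E
python3 - <<'E'
from h import *
for c in ('top','side'):
    snap(c,c+'0.png')
    m,f,R,t=model(c);print(c,m['vfov'],(-R.T@t).round(),R[2].round(2))
    for l in ['dispenser','paddle','bowl','spice_jar','garlic','pepper_mill','mug','lemon','tin','timer']: print(l,find(l,c)[:3])
s=telemetry.read_state();print(s['time'],s['tool_pos'],s['tcp_rot'],s['opening'],robot.pinch_z)
E
```

```text
top 54.5454358908833 [ 279.   -2. 1282.] [ 0.2  -0.01 -0.98]
dispenser [(0.82, [495.0, 198.0, 155.0])]
paddle [(0.81, [505.0, 212.0, 187.0])]
bowl [(0.78, [555.0, -290.0, 27.0]), (0.43, [503.0, 209.0, 183.0])]
spice_jar [(0.77, [369.0, 249.0, 107.0]), (0.69, [389.0, -5.0, 106.0]), (0.68, [488.0, 56.0, 108.0])]
garlic [(0.71, [496.0, 200.0, 163.0]), (0.58, [388.0, 126.0, 42.0])]
pepper_mill [(0.69, [622.0, 82.0, 136.0])]
mug [(0.82, [424.0, 382.0, 54.0]), (0.36, [507.0, 211.0, 185.0])]
lemon [(0.82, [676.0, -299.0, 52.0])]
tin [(0.78, [453.0, -214.0, 59.0])]
timer [(0.75, [607.0, -154.0, 35.0])]
side 51.82597065723062 [ 155. -994.  878.] [ 0.29  0.77 -0.57]
dispenser [(0.7, [493.0, 185.0, 132.0]), (0.43, [386.0, 118.0, 32.0]), (0.33, [507.0, 205.0, 180.0])]
paddle [(0.67, [499.0, 201.0, 174.0])]
bowl [(0.95, [552.0, -268.0, 38.0]), (0.2, [504.0, 205.0, 173.0])]
spice_jar [(0.94, [490.0, 44.0, 65.0]), (0.82, [367.0, 236.0, 59.0]), (0.78, [391.0, -21.0, 65.0])]
garlic [(0.57, [386.0, 118.0, 33.0])]
pepper_mill [(0.96, [629.0, 64.0, 80.0]), (0.39, [605.0, -175.0, 31.0])]
mug [(0.93, [426.0, 344.0, 75.0])]
lemon [(0.79, [671.0, -315.0, 52.0]), (0.45, [499.0, 207.0, 174.0])]
tin [(0.69, [502.0, 205.0, 175.0]), (0.58, [453.0, -234.0, 58.0])]
timer [(0.66, [608.0, -172.0, 30.0])]
1.1 [263.75473426 594.0776242  231.33309686] [6.51453357e-01 3.07328550e+00 2.41618450e-05] 85.1409828141599 18.700000000000003
```

View pics/top0.png

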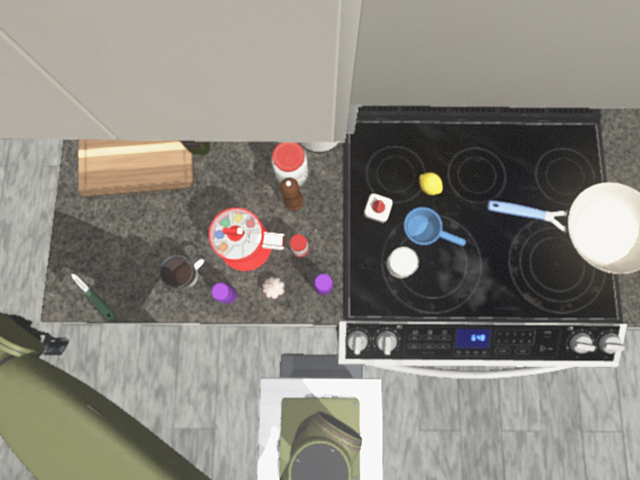

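View pics/side0.png

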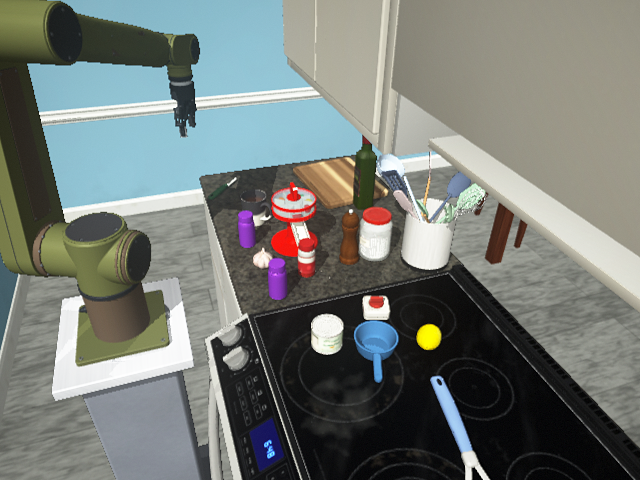

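Top view: dispenser near (237,235) with its chute to the right ending at about (283,241), red jar at (299,245), bowl at (422,227) with its handle to (465,243). Purple look-alikes stand at (224,293) and (323,283). Next I'll zoom in to measure.

Run:
```python
from h import *
im=cv2.imread('pics/top0.png')
a=cv2.resize(im[195:285,195:325],(780,540),interpolation=cv2.INTER_CUBIC)
cv2.imwrite('pics/crop0.png',a)
hsv=cv2.cvtColor(im,cv2.COLOR_BGR2HSV)
m=((hsv[...,0]>100)&(hsv[...,0]<116)&(hsv[...,1]>120)&(hsv[...,2]>60)).astype(np.uint8)
m[:, :390]=0; m[:,480:]=0; m[:190]=0;m[260:]=0
ys,xs=np.nonzero(m);print(len(xs),xs.min(),xs.max(),ys.min(),ys.max())
P=np.array([ray('top',u,v,45)[:2] for u,v in zip(xs,ys)])
# circle from the part left of handle
c=P[np.argsort(-P[:,1])]; 
cnt=max(cv2.findContours(m,0,1)[0],key=len)[:,0,:]
Q=np.array([ray('top',u,v,50)[:2] for u,v in cnt])
# robust circle R=52 fit
from scipy.optimize import least_squares
r=least_squares(lambda p:np.hypot(*(Q-p).T)-52,[560,-290],loss='cauchy',f_scale=1.5);print('bowl',r.x)
H=P[np.hypot(*(P-r.x).T)>62];
H=np.array([ray('top',u,v,47)[:2] for (u,v),k in zip(zip(xs,ys),np.hypot(*(P-r.x).T)>62) if k])
d=H-r.x; print('handle dir',d.mean(0)/np.linalg.norm(d.mean(0)),np.hypot(*d.T).max(), np.cov(H.T)); w,V=np.linalg.eigh(np.cov(H.T));print(V[:,1])
# red jar cap
m=(((hsv[...,0]<8)|(hsv[...,0]>172))&(hsv[...,1]>140)).astype(np.uint8)
n,l,s,ce=cv2.connectedComponentsWithStats(m)
for i in range(1,n):
    if s[i,4]>30 and 190<ce[i,0]<400: print(s[i],ce[i],ray('top',*ce[i],108).round(1))
```

```text
1 461 461 244 244
bowl [ 479.49001059 -419.14193992]Traceback (most recent call last):
  File "<stdin>", line 19, in <module>
ValueError: operands could not be broadcast together with shapes (0,) (2,)
```

View pics/crop0.png

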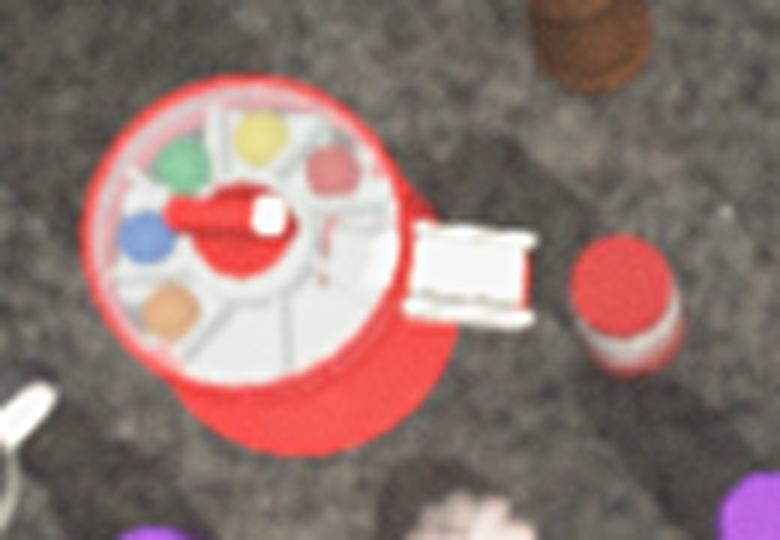

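Crop (6x, offset 195,195): drum circle centred at about (241,230), paddle lying left–right from (168,214) to (287,216) with its tick at the spout end, chute end mid at about (534,281), cap at (622,285).

Run:
```python
from h import *
from scipy.optimize import least_squares
im=cv2.imread('pics/top0.png')
hsv=cv2.cvtColor(im,cv2.COLOR_BGR2HSV)
print(hsv[227,422],hsv[238,452])
hh=hsv[...,0]
m=((hh>95)&(hh<125)&(hsv[...,1]>110)&(hsv[...,2]>80)).astype(np.uint8)
m[:, :390]=0; m[:,480:]=0; m[:190]=0;m[260:]=0
cnt=max(cv2.findContours(m,0,1)[0],key=len)[:,0,:];print(len(cnt),cnt.min(0),cnt.max(0))
Q=np.array([ray('top',u,v,50)[:2] for u,v in cnt])
r=least_squares(lambda p:np.hypot(*(Q-p[:2]).T)-52,[560,-290],loss='cauchy',f_scale=1.5);b=r.x;print('bowl',b)
ys,xs=np.nonzero(m);H=np.array([ray('top',u,v,47)[:2] for u,v in zip(xs,ys)]);d=H-b;k=(np.hypot(*d.T)>62);H=H[k];d=d[k]
print('dir',d.mean(0)/np.linalg.norm(d.mean(0)),np.hypot(*d.T).max());print(np.linalg.eigh(np.cov(H.T))[1][:,1])
m=(((hh<8)|(hh>172))&(hsv[...,1]>140)).astype(np.uint8)
C=lambda u,v,z:ray('top',195+u/6-.42,195+v/6-.42,z)
print('cap',C(622,285,108)[:2])
print('drum',C(241,230,160)[:2],C(83,230,160)[:2],C(399,230,160)[:2],C(241,73,160)[:2],C(241,387,160)[:2])
print('paddle',C(168,214,201)[:2],C(287,216,201)[:2])
print('chute tip',C(535,240,85)[:2],C(533,323,85)[:2],C(534,281,85)[:2])
print('foot bottom',C(312,457,16)[:2])
for l in ['tin','bowl','timer']: print(l,proj('side',[555,-290,50]))
for z in (40,): print(ray('side',376,341,45))
```

```text
[104 111 225] [104 109 231]
257 [405 207] [465 245]
bowl [ 554.06152078 -271.56388926]
dir [-0.34745051 -0.93769832] 123.32465239664675
[0.3647647  0.93109973]
cap [496.79704203  60.8160678 ]
drum [508.36887557 214.44565062] [507.66643308 278.98215828] [509.07209891 149.83740295] [574.73346738 217.59164984] [443.47992937 211.36960406]
paddle [506.10755197 235.62853751] [505.81354278 188.68697191]
chute tip [520.66430133 100.44689436] [483.87180492 100.329452  ] [502.43505497 100.39395113]
foot bottom [432.84769787 204.946328  ]
tin [377.90759161 341.09468422]
bowl [377.90759161 341.09468422]
timer [377.90759161 341.09468422]
[ 553.3773958  -284.07982737   45.        ]
```

Run:
```python
from h import *
from scipy.optimize import least_squares
def blue(f,x0,x1,y0,y1):
    im=cv2.imread(f);hsv=cv2.cvtColor(im,cv2.COLOR_BGR2HSV);hh=hsv[...,0]
    m=((hh>95)&(hh<125)&(hsv[...,1]>80)&(hsv[...,2]>50)).astype(np.uint8)
    o=np.zeros_like(m);o[y0:y1,x0:x1]=m[y0:y1,x0:x1];o=cv2.morphologyEx(o,cv2.MORPH_CLOSE,np.ones((5,5)));n,l,s,c=cv2.connectedComponentsWithStats(o);i=1+s[1:,4].argmax();print(s[i]);return (l==i).astype(np.uint8)
m=blue('pics/top0.png',395,480,195,260)
cnt=cv2.convexHull(max(cv2.findContours(m,0,1)[0],key=len))[:,0,:];
cnt=max(cv2.findContours(m,0,1)[0],key=len)[:,0,:]
Q=np.array([ray('top',u,v,50)[:2] for u,v in cnt])
r=least_squares(lambda p:np.hypot(*(Q-p).T)-51.5,[555,-288],loss='cauchy',f_scale=1.);b=r.x;print('bowl',b,np.sort(abs(r.fun)).round(1)[:60:6])
ys,xs=np.nonzero(m);H=np.array([ray('top',u,v,47)[:2] for u,v in zip(xs,ys)]);d=H-b;k=(np.hypot(*d.T)>62);H=H[k];d=d[k]
print('dir',d.mean(0)/np.linalg.norm(d.mean(0)),np.hypot(*d.T).max());print(np.linalg.eigh(np.cov(H.T))[1][:,1],H.mean(0))
m=blue('pics/side0.png',345,410,310,390);ys,xs=np.nonzero(m);k=ys>360
print('side handle mean',ray('side',xs[k].mean(),ys[k].mean(),47), 'bowl l/r', xs.min(),xs.max(),'proj rim',proj('side',[b[0]+52,b[1],50]),proj('side',[b[0],b[1],50]),[ (proj('side',[b[0]+52*np.cos(a),b[1]+52*np.sin(a),50])).round() for a in np.arange(0,6.28,.785)])
im=cv2.imread('pics/side0.png')
for X in ([497,61,108],[497,61,88],[508,214,160],[506,212,201]): 
    u=proj('side',X);print(u);cv2.drawMarker(im,tuple(int(round(z)) for z in u),(0,255,0),0,3)
cv2.imwrite('pics/s1.png',cv2.resize(im[170:290,230:390],(800,600)))
T=Ro.from_rotvec(telemetry.read_state()['tcp_rot']).as_matrix();print(T.round(3))
```

```text
[ 404  206   63   40 1439]
bowl [ 556.67385361 -273.68937434] [0.  0.4 0.5 0.6 0.8 0.8 1.  1.2 1.4 1.5]
dir [-0.3807485  -0.92467864] 124.8084368754988
[0.3614003  0.93241076] [ 521.7258367  -358.56347097]
[ 354  320   45   63 1641]
side handle mean [ 518.80860582 -366.61105299   47.        ] bowl l/r 354 398 proj rim [395.84007089 330.83032788] [375.58680328 335.99251538] [array([396., 331.]), array([383., 322.]), array([367., 321.]), array([355., 329.]), array([355., 341.]), array([367., 351.]), array([385., 352.]), array([397., 343.])]
[306.10336103 241.36366179]
[306.10999072 247.32647117]
[293.43837579 197.62625545]
[292.75083941 185.59869367]
[[-0.914  0.406  0.   ]
 [ 0.406  0.914  0.   ]
 [-0.     0.    -1.   ]]
```

View pics/s1.png

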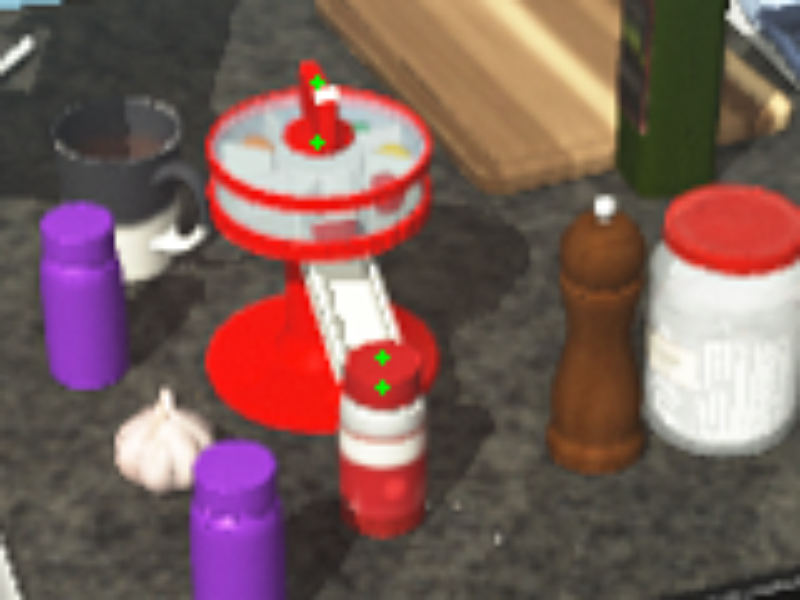

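```bash
cat >> h.py <<'E'
def plan(*wps):
    """wps: (x,y,z,yawdeg of tool y); prints per-call relative end targets (m,deg)"""
    s=telemetry.read_state();p=np.array(s['tool_pos']);T=Ro.from_rotvec(s['tcp_rot']).as_matrix()
    a=np.degrees(np.arctan2(T[1,1],T[0,1]));print('t',round(s['time'],2),p.round(1),'yaw',round(a,1),'j6',round(s['joints'][5],2),'open',round(s['opening'],1),'F',np.round(s['ft_force'],1),'tilt',T[:,2].round(3))
    for x,y,z,w in wps:
        d=np.array([x,y,z])-p;n=int(max(1,np.ceil(np.linalg.norm(d)/203),np.ceil(abs(w-a)/35)))
        for i in range(n):
            c,sn=np.cos(np.radians(a)),np.sin(np.radians(a))
            # tool y=(c,s), z=down, x = y x z
            ty=np.array([c,sn,0]);tz=np.array([0,0,-1.]);tx=np.cross(ty,tz)
            e=d/n/1000
            print([round(float(v@e),3) for v in (tx,ty,tz)],[0,0,round(-(w-a0)/n if 0 else -(w-a)/(n-i),1)],end=' ; ')
            a=a+(w-a)/(n-i)
        p=np.array([x,y,z]);print('->',x,y,z,w)
E
python3 -c "
from h import *
plan((497,61,231,0),(497,61,50,0))"
```

```text
t 1.1 [263.8 594.1 231.3] yaw 66.1 j6 -0.08 open 85.1 F [-0.8 -0.5 -0.3] tilt [ 0.  0. -1.]
[-0.143, -0.131, 0.0] [0, 0, np.float64(22.0)] ; [-0.182, -0.068, 0.0] [0, 0, np.float64(22.0)] ; [-0.194, 0.005, 0.0] [0, 0, np.float64(22.0)] ; -> 497 61 231 0
[0.0, 0.0, 0.181] [0, 0, np.float64(-0.0)] ; -> 497 61 50 0
```

Request:
{"op": "apply_moves", "data": {
  "plan": [
    [[-0.036,-0.033,0],[0,0,6],1],
    [[-0.072,-0.066,0],[0,0,12],1],
    [[-0.108,-0.099,0],[0,0,18],1],
    [[-0.143,-0.131,0],[0,0,22],1],
    [[-0.143,-0.131,0],[0,0,22],1]
  ]
}}

```text
time: 1.52
tool_pos: [342.1, 413.6, 231.3]
tcp_rot: [1.231, 2.89, -0.001]
ft_force: [-0.2, 0.4, -0.4]
opening: 85.3
grip_force: 0.0
```

Request:
{"op": "apply_moves", "data": {
  "plan": [
    [[-0.037,-0.014,0],[0,0,6],1],
    [[-0.074,-0.028,0],[0,0,12],1],
    [[-0.111,-0.042,0],[0,0,18],1],
    [[-0.148,-0.056,0],[0,0,22],1],
    [[-0.182,-0.068,0],[0,0,22],1]
  ]
}}

```text
time: 1.93
tool_pos: [419.4, 236.3, 231.6]
tcp_rot: [1.758, 2.603, 0.001]
ft_force: [-0.0, 0.5, 0.4]
opening: 85.1
grip_force: 0.0
```

Request:
{"op": "apply_moves", "data": {
  "plan": [
    [[-0.04,0.001,0],[0,0,6],1],
    [[-0.08,0.002,0],[0,0,12],1],
    [[-0.12,0.003,0],[0,0,18],1],
    [[-0.16,0.004,0],[0,0,22],1],
    [[-0.194,0.005,0],[0,0,22],1]
  ]
}}

```text
time: 2.35
tool_pos: [497.1, 57.9, 231.7]
tcp_rot: [2.223, 2.218, 0.001]
ft_force: [0.1, 0.8, 0.1]
opening: 85.5
grip_force: 0.0
```

Request:
{"op": "apply_moves", "data": {
  "plan": [
    [[0,0,0],[0,0,0],1]
  ]
}}

```text
time: 2.43
tool_pos: [498.2, 55.6, 231.6]
tcp_rot: [2.225, 2.214, -0.001]
ft_force: [-0.9, 0.3, -0.7]
opening: 85.5
grip_force: 0.0
```

```bash
python3 -c "
from h import *
plan((497,61,50,0),(497,61,130,0),(395,-115,130,0),(395,-115,57,0))"
```

```text
t 2.43 [498.2  55.6 231.6] yaw -0.3 j6 0.01 open 85.5 F [-0.9  0.3 -0.7] tilt [ 0.001 -0.002 -1.   ]
[0.005, -0.001, 0.182] [0, 0, np.float64(-0.3)] ; -> 497 61 50 0
[0.0, 0.0, -0.08] [0, 0, np.float64(-0.0)] ; -> 497 61 130 0
[-0.088, -0.051, 0.0] [0, 0, np.float64(-0.0)] ; [-0.088, -0.051, 0.0] [0, 0, np.float64(-0.0)] ; -> 395 -115 130 0
[0.0, 0.0, 0.073] [0, 0, np.float64(-0.0)] ; -> 395 -115 57 0
```

Request:
{"op": "apply_moves", "data": {
  "plan": [
    [[0.003,0,0.04],[0,0,0],1],
    [[0.005,-0.001,0.08],[0,0,0],1],
    [[0.005,-0.001,0.12],[0,0,0],1],
    [[0.005,-0.001,0.155],[0,0,0],1],
    [[0.005,-0.001,0.182],[0,0,0],1]
  ]
}}

```text
time: 2.85
tool_pos: [493.6, 65.6, 46.2]
tcp_rot: [-2.218, -2.221, 0.003]
ft_force: [-0.6, -0.2, -0.0]
opening: 85.5
grip_force: 0.0
```

Request:
{"op": "apply_moves", "data": {
  "plan": [
    [[0,0,0],[0,0,0],1],
    [[0,0,0],[0,0,0],0.4],
    [[0,0,0],[0,0,0],0.4],
    [[0,0,0],[0,0,0],0.4],
    [[0,0,0],[0,0,0],0.4]
  ],
  "grip_force": 40
}}

```text
time: 3.27
tool_pos: [497.7, 65.5, 52.4]
tcp_rot: [2.218, 2.22, 0.006]
ft_force: [-1.1, 0.2, 4.9]
opening: 48.2
grip_force: 40.9
```

Request:
{"op": "apply_moves", "data": {
  "plan": [
    [[0,0,0],[0,0,0],0.4],
    [[0,0,0],[0,0,0],0.4],
    [[0,0,0],[0,0,0],0.4],
    [[0,0,0],[0,0,0],0.4]
  ]
}}

```text
time: 3.6
tool_pos: [497.7, 65.5, 52.4]
tcp_rot: [2.218, 2.22, 0.006]
ft_force: [-2.0, 0.0, 7.4]
opening: 47.9
grip_force: 41.0
```

```bash
python3 -c "
from h import *
plan((497,61,50,0))"
```

```text
t 3.6 [497.7  65.5  52.4] yaw 0.1 j6 0.02 open 47.9 F [-2.   0.   7.4] tilt [ 0.005  0.    -1.   ]
[-0.004, -0.001, 0.002] [0, 0, np.float64(0.1)] ; -> 497 61 50 0
```

Request:
{"op": "apply_moves", "data": {
  "plan": [
    [[0,0,-0.01],[0,0,0],0.4],
    [[0,0,-0.035],[0,0,0],0.4],
    [[0,0,-0.06],[0,0,0],0.4],
    [[0,0,-0.075],[0,0,0],0.4],
    [[0,0,-0.08],[0,0,0],0.4]
  ]
}}

```text
time: 4.02
tool_pos: [497.7, 65.4, 133.7]
tcp_rot: [2.217, 2.219, 0.008]
ft_force: [1.1, -1.0, -1.0]
opening: 48.3
grip_force: 41.7
```

Request:
{"op": "apply_moves", "data": {
  "plan": [
    [[-0.005,-0.003,0],[0,0,0],0.4],
    [[-0.02,-0.012,0],[0,0,0],0.4],
    [[-0.045,-0.026,0],[0,0,0],0.4],
    [[-0.07,-0.04,0],[0,0,0],0.4],
    [[-0.095,-0.054,0],[0,0,0],0.4]
  ]
}}

```text
time: 4.43
tool_pos: [439.5, -30.4, 127.5]
tcp_rot: [-2.217, -2.222, 0.003]
ft_force: [-0.3, -0.8, -1.1]
opening: 48.2
grip_force: 41.7
```

Request:
{"op": "apply_moves", "data": {
  "plan": [
    [[-0.025,-0.014,0],[0,0,0],0.4],
    [[-0.05,-0.028,0],[0,0,0],0.4],
    [[-0.07,-0.04,0],[0,0,0],0.4],
    [[-0.082,-0.047,0],[0,0,0],0.4],
    [[-0.085,-0.049,0],[0,0,0],0.4]
  ]
}}

```text
time: 4.85
tool_pos: [390.4, -116.0, 127.6]
tcp_rot: [-2.222, -2.218, 0.003]
ft_force: [-0.1, 0.2, -1.3]
opening: 48.1
grip_force: 41.7
```

Request:
{"op": "apply_moves", "data": {
  "plan": [
    [[0,0,0],[0,0,0],0.4],
    [[0,0,0],[0,0,0],0.4]
  ]
}}

```text
time: 5.02
tool_pos: [392.2, -114.4, 128.5]
tcp_rot: [-2.22, -2.221, 0.0]
ft_force: [-0.2, -0.1, -1.2]
opening: 48.2
grip_force: 41.7
```

```bash
python3 -c "
from h import *
snap('side','s2.png')
plan((395,-115,60,0))"
```

```text
t 5.07 [ 392.6 -114.2  128.7] yaw 0.1 j6 -0.42 open 48.4 F [ 0.5 -0.6 -1.5] tilt [-0.001  0.001 -1.   ]
[-0.001, 0.002, 0.069] [0, 0, np.float64(0.1)] ; -> 395 -115 60 0
```

View pics/s2.png

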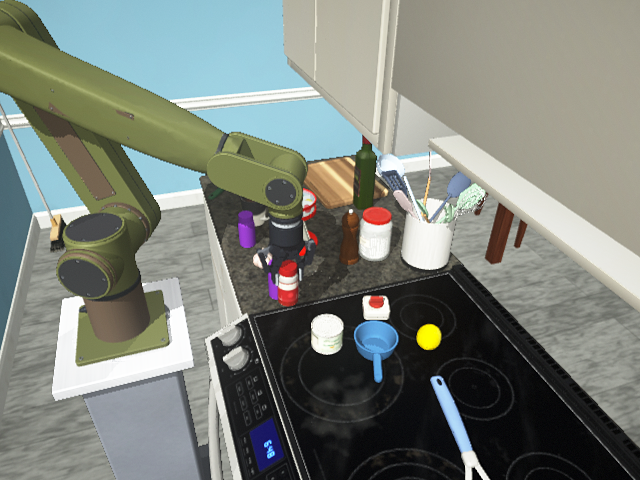

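Jar is held upright at (288,283), above the free spot between the hob edge and the tin. Lowering it.

Request:
{"op": "apply_moves", "data": {
  "plan": [
    [[0,0.001,0.02],[0,0,0],0.4],
    [[0,0.002,0.045],[0,0,0],0.4],
    [[0,0.002,0.06],[0,0,0],0.4],
    [[0,0.002,0.066],[0,0,0],0.4],
    [[0,0.002,0.069],[0,0,0],0.4]
  ]
}}

```text
time: 5.48
tool_pos: [394.1, -113.7, 59.0]
tcp_rot: [-2.217, -2.222, 0.002]
ft_force: [0.5, -0.2, -1.4]
opening: 48.1
grip_force: 41.8
```

Request:
{"op": "apply_moves", "data": {
  "plan": [
    [[0,0,0.001],[0,0,0],0.4],
    [[0,0,0.002],[0,0,0],0.4],
    [[0,0,0.003],[0,0,0],0.4],
    [[0,0,0.003],[0,0,0],0.4]
  ]
}}

```text
time: 5.82
tool_pos: [395.4, -115.0, 58.2]
tcp_rot: [2.219, 2.222, 0.001]
ft_force: [0.0, -0.6, -1.6]
opening: 48.5
grip_force: 41.8
```

```bash
python3 -c "
from h import *
plan((395,-115,58,0))"
```

```text
t 5.82 [ 395.4 -115.    58.2] yaw 0.1 j6 -0.41 open 48.5 F [ 0.  -0.6 -1.6] tilt [ 0.002 -0.001 -1.   ]
[0.0, -0.0, 0.0] [0, 0, np.float64(0.1)] ; -> 395 -115 58 0
```

Request:
{"op": "apply_moves", "data": {
  "plan": [
    [[0,0,0.001],[0,0,0],0.4],
    [[0,0,0.002],[0,0,0],0.4],
    [[0,0,0.002],[0,0,0],0.4]
  ]
}}

```text
time: 6.07
tool_pos: [395.5, -115.3, 58.0]
tcp_rot: [2.22, 2.222, -0.0]
ft_force: [-6.1, 2.6, 12.4]
opening: 48.4
grip_force: 43.1
```

```bash
python3 -c "
from h import *
plan((395,-115,180,0),(526,-351,180,70),(526,-351,25,70))"
```

```text
t 6.07 [ 395.5 -115.3   58. ] yaw 0.1 j6 -0.41 open 48.4 F [-6.1  2.6 12.4] tilt [ 0.    -0.001 -1.   ]
[0.0, -0.001, -0.122] [0, 0, np.float64(0.1)] ; -> 395 -115 180 0
[-0.118, 0.066, 0.0] [0, 0, np.float64(-35.0)] ; [-0.134, -0.014, 0.0] [0, 0, np.float64(-35.0)] ; -> 526 -351 180 70
[0.0, 0.0, 0.155] [0, 0, np.float64(-0.0)] ; -> 526 -351 25 70
```

Request:
{"op": "apply_moves", "data": {
  "plan": [
    [[0,0,0],[0,0,0],1],
    [[0,0,0],[0,0,0],1],
    [[0,0,0],[0,0,0],1],
    [[0,0,-0.02],[0,0,0],1],
    [[0,0,-0.05],[0,0,0],1]
  ]
}}

```text
time: 6.48
tool_pos: [392.0, -113.7, 102.5]
tcp_rot: [-2.215, -2.217, 0.004]
ft_force: [0.9, -0.3, -0.5]
opening: 85.9
grip_force: 0.0
```

Request:
{"op": "apply_moves", "data": {
  "plan": [
    [[0,0,-0.03],[0,0,0],1],
    [[0,0,-0.06],[0,0,0],1],
    [[0,0,-0.07],[0,0,0],0.7],
    [[0,0,-0.07],[0,0,0],0.7]
  ]
}}

```text
time: 6.82
tool_pos: [396.6, -115.6, 178.7]
tcp_rot: [2.216, 2.218, 0.004]
ft_force: [-0.1, 0.3, -0.0]
opening: 63.6
grip_force: 0.0
```

```bash
python3 -c "
from h import *
snap('side');print(find('spice_jar','side'))
plan((526,-351,170,-21.7),(526,-351,24,-21.7))"
```

```text
[(0.98, [367.0, 235.0, 61.0]), (0.83, [392.0, -139.0, 74.0]), (0.82, [386.0, -23.0, 71.0])]
t 6.92 [ 394.3 -114.6  174.3] yaw 0.1 j6 -0.41 open 59.7 F [-0.5  1.1 -0.9] tilt [-0.001  0.    -1.   ]
[-0.118, 0.066, 0.002] [0, 0, np.float64(10.9)] ; [-0.104, 0.087, 0.002] [0, 0, np.float64(10.9)] ; -> 526 -351 170 -21.7
[0.0, 0.0, 0.146] [0, 0, np.float64(-0.0)] ; -> 526 -351 24 -21.7
```

Request:
{"op": "apply_moves", "data": {
  "plan": [
    [[-0.03,0.017,0.001],[0,0,3],0.6],
    [[-0.06,0.033,0.002],[0,0,6],0.6],
    [[-0.09,0.05,0.002],[0,0,9],0.6],
    [[-0.118,0.066,0.002],[0,0,10.9],0.6],
    [[-0.118,0.066,0.002],[0,0,10.9],0.6]
  ]
}}

```text
time: 7.33
tool_pos: [461.2, -235.8, 169.9]
tcp_rot: [-2.423, -1.995, 0.003]
ft_force: [-0.1, 0.0, -0.0]
opening: 51.2
grip_force: 0.0
```

Request:
{"op": "apply_moves", "data": {
  "plan": [
    [[-0.025,0.021,0.001],[0,0,3],0.6],
    [[-0.05,0.042,0.002],[0,0,6],0.6],
    [[-0.08,0.067,0.002],[0,0,9],0.6],
    [[-0.104,0.087,0.002],[0,0,10.9],0.6],
    [[-0.104,0.087,0.002],[0,0,10.9],0.6]
  ]
}}

```text
time: 7.75
tool_pos: [527.0, -354.2, 167.6]
tcp_rot: [-2.601, -1.757, 0.003]
ft_force: [-2.3, 0.4, -0.8]
opening: 51.3
grip_force: 0.0
```

Request:
{"op": "apply_moves", "data": {
  "plan": [
    [[0,0,0.03],[0,0,0],0.6],
    [[0,0,0.055],[0,0,0],0.6],
    [[0,0,0.065],[0,0,0],0.6],
    [[0,0,0.066],[0,0,0],0.6],
    [[0,0,0.066],[0,0,0],0.6]
  ]
}}

```text
time: 8.17
tool_pos: [525.7, -350.0, 103.6]
tcp_rot: [-2.597, -1.761, 0.002]
ft_force: [0.3, -0.7, 0.4]
opening: 51.2
grip_force: 0.0
```

```bash
python3 -c "
from h import *
im=snap('side')
s=telemetry.read_state();p=np.array(s['tool_pos'])
cv2.imwrite('pics/s3.png',cv2.resize(im[260:420,270:480,::-1],(788,600),interpolation=2))
plan((526,-351,24,-21.7))"
```

```text
t 8.22 [ 526.7 -350.8  105.5] yaw -21.7 j6 -0.29 open 51.6 F [ 0.2  0.5 -0.1] tilt [-0.  0. -1.]
[-0.0, -0.001, 0.082] [0, 0, np.float64(-0.0)] ; -> 526 -351 24 -21.7
```

View pics/s3.png

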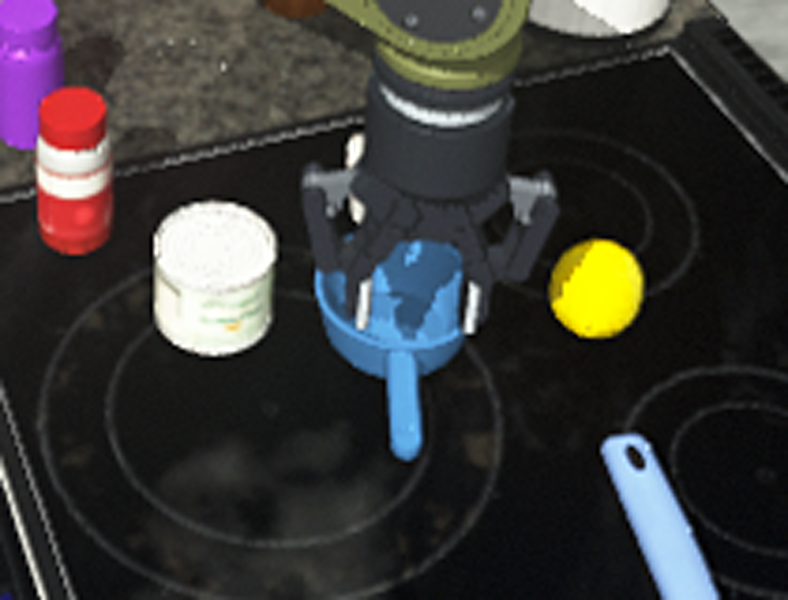

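Jar stands upright on the hob at crop (75,170). The fingers straddle the handle line. Quick lateral check before descending.

```bash
python3 -c "
from h import *
f=lambda X:((proj('side',X)-[270,260])*3.75).round()
print(f([526.7,-350.8,105.5]),f([526,-351,42]),'handle top pix row of it ->', [ray('side',270+u/3.75,260+v/3.75,47).round(1) for u,v in ((402,365),(404,400),(406,440))])"
```

```text
[413. 322.] [402. 399.] handle top pix row of it -> [array([ 534.4, -331.4,   47. ]), array([ 524.3, -355.9,   47. ]), array([ 513.1, -382.7,   47. ])]
```

Request:
{"op": "apply_moves", "data": {
  "plan": [
    [[0,0,0.03],[0,0,0],0.6],
    [[0,0,0.055],[0,0,0],0.6],
    [[0,0,0.07],[0,0,0],0.6],
    [[0,0,0.078],[0,0,0],0.6],
    [[0,0,0.08],[0,0,0],0.6]
  ]
}}

```text
time: 8.63
tool_pos: [526.4, -350.8, 24.6]
tcp_rot: [-2.599, -1.762, 0.001]
ft_force: [-0.2, 0.6, -0.2]
opening: 51.1
grip_force: 0.0
```

Request:
{"op": "apply_moves", "data": {
  "plan": [
    [[0,0,0],[0,0,0],0.6],
    [[0,0,0],[0,0,0],0.6],
    [[0,0,0],[0,0,0],0.1],
    [[0,0,0],[0,0,0],0.1],
    [[0,0,0],[0,0,0],0.1]
  ],
  "grip_force": 60
}}

```text
time: 9.05
tool_pos: [527.1, -351.7, 26.4]
tcp_rot: [2.599, 1.762, 0.0]
ft_force: [-0.2, -0.0, 2.2]
opening: 16.8
grip_force: 63.1
```

Request:
{"op": "apply_moves", "data": {
  "plan": [
    [[0,0,0],[0,0,0],0.1],
    [[0,0,0],[0,0,0],0.1],
    [[0,0,0],[0,0,0],0.1],
    [[0,0,0],[0,0,0],0.1]
  ]
}}

```text
time: 9.38
tool_pos: [527.2, -351.8, 26.3]
tcp_rot: [2.599, 1.762, 0.0]
ft_force: [-0.1, -0.2, 5.9]
opening: 16.6
grip_force: 62.2
```

```bash
python3 -c "
from h import *
plan()"
```

```text
t 9.38 [ 527.2 -351.8   26.3] yaw -21.7 j6 -0.29 open 16.6 F [-0.1 -0.2  5.9] tilt [ 0.001 -0.001 -1.   ]
```

Request:
{"op": "apply_moves", "data": {
  "plan": [
    [[0,0,-0.005],[0,0,0],0.1],
    [[0,0,-0.02],[0,0,0],0.1],
    [[0,0,-0.045],[0,0,0],0.1],
    [[0,0,-0.068],[0,0,0],0.1],
    [[0,0,-0.08],[0,0,0],0.1]
  ]
}}

```text
time: 9.8
tool_pos: [527.7, -351.9, 108.7]
tcp_rot: [2.597, 1.761, 0.002]
ft_force: [1.1, -0.9, -0.7]
opening: 16.9
grip_force: 61.4
```

Request:
{"op": "apply_moves", "data": {
  "plan": [
    [[0,0,0],[0,0,0],0.1],
    [[0,0,0],[0,0,0],0.1]
  ]
}}

```text
time: 9.97
tool_pos: [526.9, -351.3, 105.9]
tcp_rot: [2.599, 1.762, 0.0]
ft_force: [-0.7, 0.5, -1.7]
opening: 16.5
grip_force: 61.4
```

```bash
python3 -c "
from h import *
im=snap('side');cv2.imwrite('pics/s4.png',im[220:400,260:500,::-1])
plan((502,-83,106,-1.5),(502,-83,26,-1.5))"
```

```text
t 10.02 [ 526.1 -350.7  104.3] yaw -21.7 j6 -0.29 open 16.9 F [-0.2  1.  -2.6] tilt [-0.001  0.001 -1.   ]
[0.12, -0.061, -0.001] [0, 0, np.float64(-10.1)] ; [0.129, -0.039, -0.001] [0, 0, np.float64(-10.1)] ; -> 502 -83 106 -1.5
[0.0, 0.0, 0.08] [0, 0, np.float64(-0.0)] ; -> 502 -83 26 -1.5
```

View pics/s4.png

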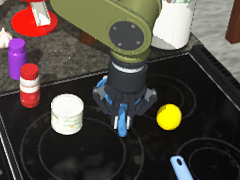

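The bowl is up in the gripper (122,110), and the other things haven't moved. Carrying it over.

Request:
{"op": "apply_moves", "data": {
  "plan": [
    [[0.01,-0.005,0],[0,0,-1],0.1],
    [[0.035,-0.018,0],[0,0,-3],0.1],
    [[0.065,-0.033,0],[0,0,-6],0.1],
    [[0.095,-0.048,0],[0,0,-8],0.1],
    [[0.12,-0.061,0],[0,0,-10.1],0.1]
  ]
}}

```text
time: 10.43
tool_pos: [512.6, -214.1, 102.9]
tcp_rot: [-2.429, -1.985, 0.002]
ft_force: [1.0, -0.3, -1.0]
opening: 16.9
grip_force: 61.3
```

Request:
{"op": "apply_moves", "data": {
  "plan": [
    [[0.03,-0.01,0],[0,0,-3],0.1],
    [[0.065,-0.02,0],[0,0,-6],0.1],
    [[0.1,-0.03,0],[0,0,-8],0.1],
    [[0.122,-0.037,0],[0,0,-10.1],0.1],
    [[0.129,-0.039,0],[0,0,-10.1],0.1]
  ]
}}

```text
time: 10.85
tool_pos: [499.9, -79.0, 103.1]
tcp_rot: [-2.242, -2.194, 0.002]
ft_force: [-0.1, -0.1, -1.5]
opening: 16.7
grip_force: 61.4
```

Request:
{"op": "apply_moves", "data": {
  "plan": [
    [[0,0,0],[0,0,0],0.1],
    [[0,0,0],[0,0,0],0.1],
    [[0,0,0.02],[0,0,0],0.1],
    [[0,0,0.04],[0,0,0],0.1],
    [[0,0,0.05],[0,0,0],0.1]
  ]
}}

```text
time: 11.27
tool_pos: [501.1, -84.0, 53.0]
tcp_rot: [-2.251, -2.187, 0.003]
ft_force: [-0.5, 0.9, -2.9]
opening: 16.9
grip_force: 61.3
```

Request:
{"op": "apply_moves", "data": {
  "plan": [
    [[0,0,0],[0,0,0],0.1],
    [[0,0,0],[0,0,0],0.1]
  ]
}}

```text
time: 11.43
tool_pos: [501.9, -83.7, 54.7]
tcp_rot: [-2.252, -2.189, 0.002]
ft_force: [-0.0, -0.5, -0.8]
opening: 16.9
grip_force: 61.3
```

```bash
python3 -c "
from h import *
a=snap('side')[200:320,220:380,::-1];b=snap('top')[190:310,200:360,::-1]
cv2.imwrite('pics/s5.png',cv2.resize(np.vstack([a,b]),(400*2,600*2) if 0 else (400,600),interpolation=2))
b=snap('top');cv2.imwrite('pics/t5.png',b[:,:,::-1])
plan((502,-83,26,-1.5),(502,-7,26,-1.5))"
```

```text
t 11.58 [503.4 -83.6  56.6] yaw -1.6 j6 -0.24 open 16.7 F [-0.2 -0.1 -1.1] tilt [ 0.002 -0.001 -1.   ]
[0.001, -0.001, 0.031] [0, 0, np.float64(-0.1)] ; -> 502 -83 26 -1.5
[0.076, -0.002, 0.0] [0, 0, np.float64(-0.0)] ; -> 502 -7 26 -1.5
```

View pics/s5.png

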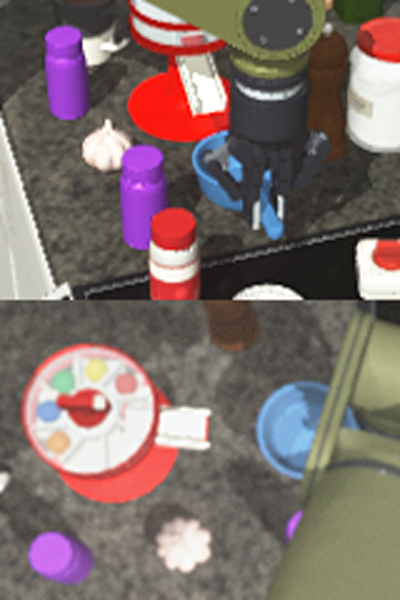

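Bowl hangs level in front of the spout, rim centre near crop (305,430) of the top half. Fitting its rim to set the final offset.

```bash
python3 -c "
from h import *
from scipy.optimize import least_squares
im=cv2.imread('pics/t5.png');hsv=cv2.cvtColor(im,cv2.COLOR_BGR2HSV);h=hsv[...,0]
m=((h>95)&(h<125)&(hsv[...,1]>80)&(hsv[...,2]>50)).astype(np.uint8);m[:,:290]=0;m[:,350:]=0;m[:205]=0;m[290:]=0
m=cv2.morphologyEx(m,cv2.MORPH_CLOSE,np.ones((5,5)))
c=max(cv2.findContours(m,0,1)[0],key=len)[:,0,:];print(c.min(0),c.max(0))
c=c[c[:,0]<322]
Q=np.array([ray('top',u,v,81)[:2] for u,v in c])
r=least_squares(lambda p:np.hypot(*(Q-p).T)-51.5,[503,0],loss='cauchy',f_scale=1.);print(r.x,np.abs(r.fun).mean())"
```

```text
[302 222] [330 260]
[505.38174601  -0.82714441] 1.997248036730489
```

Request:
{"op": "apply_moves", "data": {
  "plan": [
    [[0,-0.001,0.012],[0,0,0],0.1],
    [[0,-0.002,0.024],[0,0,0],0.1],
    [[0,-0.002,0.03],[0,0,0],0.1],
    [[0,-0.002,0.031],[0,0,0],0.1],
    [[0,-0.002,0.031],[0,0,0],0.1]
  ]
}}

```text
time: 12.0
tool_pos: [499.3, -82.6, 23.0]
tcp_rot: [-2.249, -2.19, 0.002]
ft_force: [-0.3, -0.4, -1.0]
opening: 16.6
grip_force: 61.3
```

Request:
{"op": "apply_moves", "data": {
  "plan": [
    [[0.008,0,0],[0,0,0],0.1],
    [[0.02,0,0],[0,0,0],0.1],
    [[0.033,0,0],[0,0,0],0.1],
    [[0.045,0,0],[0,0,0],0.1],
    [[0.05,0,0],[0,0,0],0.1]
  ]
}}

```text
time: 12.42
tool_pos: [501.8, -30.9, 24.7]
tcp_rot: [2.249, 2.193, 0.001]
ft_force: [-0.8, -0.7, -1.2]
opening: 16.9
grip_force: 61.3
```

```bash
python3 -c "
from h import *
plan((501,-7,23,-1.5))"
```

```text
t 12.42 [501.8 -30.9  24.7] yaw -1.4 j6 -0.14 open 16.9 F [-0.8 -0.7 -1.2] tilt [ 0.001  0.    -1.   ]
[0.024, -0.001, 0.002] [0, 0, np.float64(0.1)] ; -> 501 -7 23 -1.5
```

Request:
{"op": "apply_moves", "data": {
  "plan": [
    [[0.008,0,0],[0,0,0],0.1],
    [[0.016,-0.001,0],[0,0,0],0.1],
    [[0.022,-0.001,0],[0,0,0],0.1],
    [[0.024,-0.001,0],[0,0,0],0.1],
    [[0.024,-0.001,0],[0,0,0],0.1]
  ]
}}

```text
time: 12.83
tool_pos: [501.3, -8.4, 24.3]
tcp_rot: [2.25, 2.192, -0.0]
ft_force: [-0.2, 0.7, -1.5]
opening: 16.8
grip_force: 61.3
```

Request:
{"op": "apply_moves", "data": {
  "plan": [
    [[0,0,0.001],[0,0,0],0.1],
    [[0,0,0.002],[0,0,0],0.1],
    [[0,0,0.003],[0,0,0],0.1],
    [[0,0,0.004],[0,0,0],0.1],
    [[0,0,0.004],[0,0,0],0.1]
  ]
}}

```text
time: 13.25
tool_pos: [501.6, -9.5, 20.9]
tcp_rot: [2.251, 2.191, -0.001]
ft_force: [-2.8, -2.4, 4.8]
opening: 16.6
grip_force: 62.2
```

```bash
python3 -c "
from h import *
b=snap('top');cv2.imwrite('pics/t6.png',b[:,:,::-1])
plan((501,-7,21,-1.5))
from scipy.optimize import least_squares
im=b[:,:,::-1].copy();hsv=cv2.cvtColor(im,cv2.COLOR_BGR2HSV);h=hsv[...,0]
m=((h>95)&(h<125)&(hsv[...,1]>80)&(hsv[...,2]>50)).astype(np.uint8);m[:,:265]=0;m[:,350:]=0;m[:205]=0;m[290:]=0
m=cv2.morphologyEx(m,cv2.MORPH_CLOSE,np.ones((5,5)))
c=max(cv2.findContours(m,0,1)[0],key=len)[:,0,:];print(c.min(0),c.max(0))
Q=np.array([ray('top',u,v,46)[:2] for u,v in c])
r=least_squares(lambda p:np.hypot(*(Q-p).T)-51.5,[503,75],loss='cauchy',f_scale=1.);print(r.x,np.median(np.abs(r.fun)))
cv2.imwrite('pics/t6c.png',cv2.resize(im[190:290,200:360],(800,500),interpolation=2))
"
```

```text
t 13.3 [501.6  -9.4  20.9] yaw -1.5 j6 -0.1 open 16.8 F [-2.4 -2.9  4.4] tilt [ 0.    -0.001 -1.   ]
[0.002, -0.001, -0.0] [0, 0, np.float64(-0.0)] ; -> 501 -7 21 -1.5
[277 226] [296 262]
[502.31261742  71.69954747] 9.508360329840173
```

View pics/t6c.png

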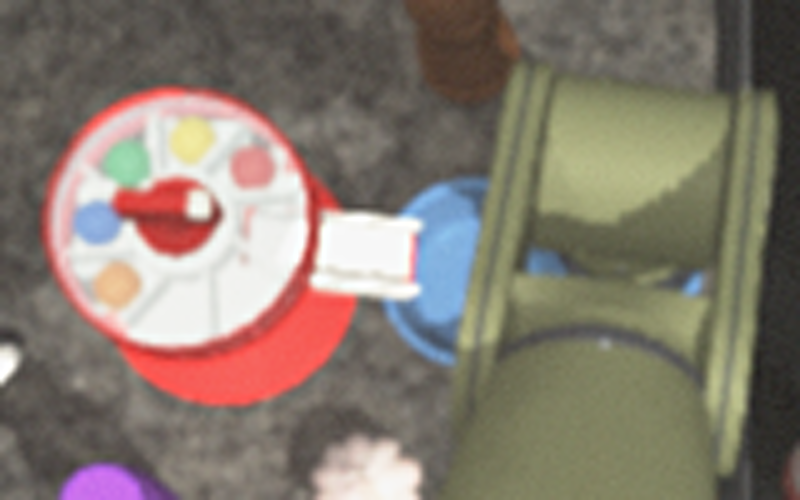

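Bowl sits under the chute end and is centred on it (crop rows 178–362 against chute 212–298). I'll nudge it 2 mm in, release and rise.

Request:
{"op": "apply_moves", "data": {
  "plan": [
    [[0.001,0,0],[0,0,0],0.1],
    [[0.002,0,0],[0,0,0],0.1],
    [[0.002,0,-0.001],[0,0,0],0.1],
    [[0.002,0,-0.001],[0,0,0],0.5],
    [[0.002,0,-0.001],[0,0,0],0.5]
  ]
}}

```text
time: 13.72
tool_pos: [501.1, -6.4, 20.9]
tcp_rot: [-2.251, -2.191, -0.001]
ft_force: [0.1, -0.8, 0.2]
opening: 40.0
grip_force: 0.0
```

Request:
{"op": "apply_moves", "data": {
  "plan": [
    [[0,0,0],[0,0,0],0.5],
    [[0,0,0],[0,0,0],0.5],
    [[0,0,-0.02],[0,0,0],0.5],
    [[0,0,-0.05],[0,0,0],0.5],
    [[0,0,-0.09],[0,0,0],0.5]
  ]
}}

```text
time: 14.13
tool_pos: [498.6, -6.4, 108.9]
tcp_rot: [-2.247, -2.187, 0.007]
ft_force: [0.3, 0.1, -0.1]
opening: 42.8
grip_force: 0.0
```

Request:
{"op": "apply_moves", "data": {
  "plan": [
    [[0,0,-0.04],[0,0,0],0.5],
    [[0,0,-0.08],[0,0,0],0.5],
    [[0,0,-0.12],[0,0,0],0.5],
    [[0,0,-0.14],[0,0,0],0.5]
  ]
}}

```text
time: 14.47
tool_pos: [503.2, -6.9, 257.4]
tcp_rot: [2.246, 2.187, 0.008]
ft_force: [1.2, -0.1, 0.8]
opening: 42.9
grip_force: 0.0
```

```bash
python3 -c "
from h import *
plan((507.5,213,250,-87),(507.5,213,250,92))"
```

```text
t 14.47 [503.2  -6.9 257.4] yaw -1.5 j6 -0.09 open 42.9 F [ 1.2 -0.1  0.8] tilt [ 0.008 -0.001 -1.   ]
[0.073, -0.001, 0.002] [0, 0, np.float64(28.5)] ; [0.064, -0.035, 0.002] [0, 0, np.float64(28.5)] ; [0.04, -0.062, 0.002] [0, 0, np.float64(28.5)] ; -> 507.5 213 250 -87
[0.0, 0.0, 0.0] [0, 0, np.float64(-29.8)] ; [0.0, 0.0, 0.0] [0, 0, np.float64(-29.8)] ; [0.0, 0.0, 0.0] [0, 0, np.float64(-29.8)] ; [0.0, 0.0, 0.0] [0, 0, np.float64(-29.8)] ; [0.0, 0.0, 0.0] [0, 0, np.float64(-29.8)] ; [0.0, 0.0, 0.0] [0, 0, np.float64(-29.8)] ; -> 507.5 213 250 92
```

Request:
{"op": "apply_moves", "data": {
  "plan": [
    [[0.03,0,0],[0,0,0],0.6],
    [[0.07,-0.001,0],[0,0,0],0.6],
    [[0.105,-0.001,0],[0,0,0],0.6],
    [[0.14,-0.002,0],[0,0,0],0.6],
    [[0.175,-0.002,0],[0,0,0],0.6]
  ]
}}

```text
time: 14.88
tool_pos: [503.6, 169.8, 251.2]
tcp_rot: [-2.251, -2.191, -0.0]
ft_force: [0.2, 0.2, -0.5]
opening: 50.8
grip_force: 0.0
```

Request:
{"op": "apply_moves", "data": {
  "plan": [
    [[0.03,0,0],[0,0,0],0.6],
    [[0.043,0,0],[0,0,0],0.6],
    [[0.045,0,0],[0,0,0],0.6],
    [[0.045,0,0],[0,0,0],0.6]
  ]
}}

```text
time: 15.22
tool_pos: [505.1, 213.2, 250.9]
tcp_rot: [2.25, 2.193, -0.002]
ft_force: [-0.0, 0.2, 0.6]
opening: 51.5
grip_force: 0.0
```

```bash
python3 -c "
from h import *
plan((507,213,173,-1))
im=snap('side');cv2.imwrite('pics/s7.png',cv2.resize(im[130:290,210:370,::-1],(600,600),interpolation=2))
print(proj('side',[507,213,201]),find('bowl','side'))"
```

```text
t 15.22 [505.1 213.2 250.9] yaw -1.5 j6 0.33 open 51.5 F [-0.   0.2  0.6] tilt [-0.001 -0.001 -1.   ]
[-0.0, 0.002, 0.078] [0, 0, np.float64(-0.5)] ; -> 507 213 173 -1
[292.98454833 185.38951008] [(0.9, [500.0, 90.0, 31.0]), (0.2, [503.0, 204.0, 178.0])]
```

View pics/s7.png

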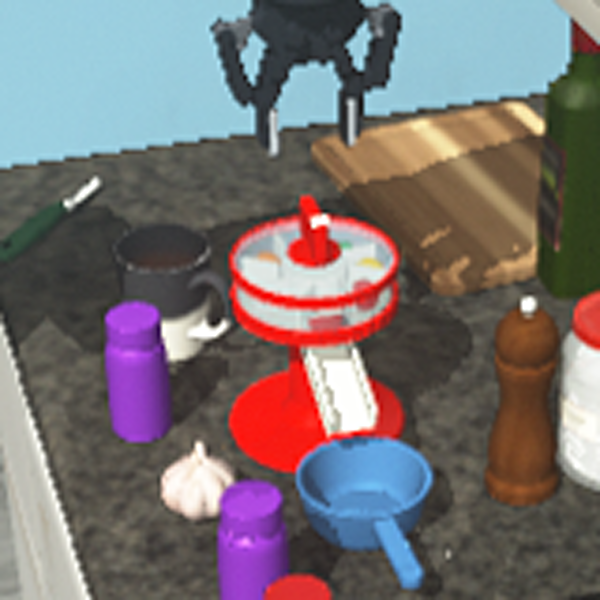

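Bowl stands at crop (365,490), its handle in line with the chute and its rim under the tip. The fingers straddle the paddle at (315,225). Descending to grip it.

Request:
{"op": "apply_moves", "data": {
  "plan": [
    [[0,0.002,0.025],[0,0,0],0.6],
    [[0,0.002,0.05],[0,0,0],0.6],
    [[0,0.002,0.068],[0,0,0],0.6],
    [[0,0.002,0.076],[0,0,0],0.6],
    [[0,0.002,0.076],[0,0,0],0.6]
  ]
}}

```text
time: 15.73
tool_pos: [506.0, 211.3, 172.8]
tcp_rot: [-2.252, -2.188, 0.007]
ft_force: [0.1, -0.4, -0.4]
opening: 51.2
grip_force: 0.0
```

Request:
{"op": "apply_moves", "data": {
  "plan": [
    [[0,0,0],[0,0,0],0.6],
    [[0,0,0],[0,0,0],0.05],
    [[0,0,0],[0,0,0],0.05],
    [[0,0,0],[0,0,0],0.05],
    [[0,0,0],[0,0,0],0.05]
  ],
  "grip_force": 30
}}

```text
time: 16.15
tool_pos: [507.1, 213.2, 177.0]
tcp_rot: [-2.251, -2.191, 0.0]
ft_force: [-5.9, -1.5, 7.0]
opening: 11.3
grip_force: 33.2
```

Request:
{"op": "apply_moves", "data": {
  "plan": [
    [[0,0,0],[0,0,0],0.05],
    [[0,0,0],[0,0,0],0.05],
    [[0,0,0],[0,0,0],0.05]
  ]
}}

```text
time: 16.4
tool_pos: [507.1, 213.2, 177.0]
tcp_rot: [-2.251, -2.192, 0.0]
ft_force: [-5.7, -0.6, 5.6]
opening: 11.3
grip_force: 33.1
```

```bash
python3 -c "
from h import *
plan();print(telemetry.read_state()['grip_force'],telemetry.read_state()['ft_torque'])"
```

```text
t 16.4 [507.1 213.2 177. ] yaw -1.5 j6 0.33 open 11.3 F [-5.7 -0.6  5.6] tilt [-0.  0. -1.]
33.12284052371979 [-0.18916373  0.77495326  0.03420472]
```

Request:
{"op": "apply_moves", "data": {
  "plan": [
    [[0,0,0],[0,0,5],0.05],
    [[0,0,0],[0,0,10],0.05],
    [[0,0,0],[0,0,15],0.05],
    [[0,0,0],[0,0,20],0.05],
    [[0,0,0],[0,0,25],0.05]
  ]
}}

```text
time: 16.82
tool_pos: [507.1, 213.1, 177.0]
tcp_rot: [2.675, 1.647, -0.0]
ft_force: [-4.7, -1.7, 5.3]
opening: 11.9
grip_force: 33.1
```

Request:
{"op": "apply_moves", "data": {
  "plan": [
    [[0,0,0],[0,0,5],0.05],
    [[0,0,0],[0,0,10],0.05],
    [[0,0,0],[0,0,15],0.05],
    [[0,0,0],[0,0,20],0.05],
    [[0,0,0],[0,0,20],0.05]
  ]
}}

```text
time: 17.23
tool_pos: [507.1, 213.1, 177.0]
tcp_rot: [2.92, 1.16, -0.0]
ft_force: [-4.9, -0.8, 5.7]
opening: 11.3
grip_force: 33.1
```

Request:
{"op": "apply_moves", "data": {
  "plan": [
    [[0,0,0],[0,0,0],0.05],
    [[0,0,0],[0,0,0],0.05],
    [[0,0,0],[0,0,0],0.05],
    [[0,0,0],[0,0,0],0.05],
    [[0,0,0],[0,0,0],0.05]
  ]
}}

```text
time: 17.65
tool_pos: [507.1, 213.1, 177.0]
tcp_rot: [2.918, 1.164, -0.0]
ft_force: [-3.2, -0.8, 5.6]
opening: 11.5
grip_force: 33.1
```

Request:
{"op": "apply_moves", "data": {
  "plan": [
    [[0,0,0],[0,0,0],0.05],
    [[0,0,0],[0,0,0],0.05],
    [[0,0,0],[0,0,0],0.05],
    [[0,0,0],[0,0,0],0.05],
    [[0,0,0],[0,0,0],0.05]
  ]
}}

```text
time: 18.07
tool_pos: [507.1, 213.2, 177.0]
tcp_rot: [2.918, 1.164, -0.0]
ft_force: [-5.0, -1.9, 5.8]
opening: 11.5
grip_force: 33.1
```

```bash
python3 -c "
from h import *
plan()
im=snap('side')
for i in range(1,6): print(i,find('gumball_%d'%i,'side')[:2])
cv2.imwrite('pics/s8.png',cv2.resize(im[150:290,230:370,::-1],(600,600),interpolation=2))"
```

```text
t 18.07 [507.1 213.2 177. ] yaw -46.5 j6 1.11 open 11.5 F [-5.  -1.9  5.8] tilt [-0. -0. -1.]
1 [(0.42, [497.0, 70.0, 26.0])]
2 [(0.42, [497.0, 70.0, 26.0])]
3 [(0.42, [497.0, 70.0, 26.0])]
4 [(0.42, [497.0, 70.0, 26.0])]
5 [(0.42, [497.0, 70.0, 26.0])]
```

View pics/s8.png

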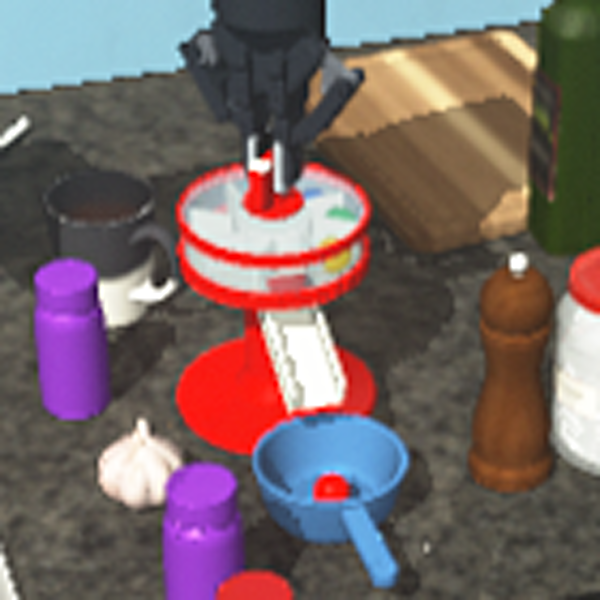

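The first click dropped the red gumball into the bowl, at crop (330,488); yellow is next. Two more clicks to turn.

Request:
{"op": "apply_moves", "data": {
  "plan": [
    [[0,0,0],[0,0,5],0.05],
    [[0,0,0],[0,0,10],0.05],
    [[0,0,0],[0,0,15],0.05],
    [[0,0,0],[0,0,20],0.05],
    [[0,0,0],[0,0,25],0.05]
  ]
}}

```text
time: 18.78
tool_pos: [507.1, 213.2, 177.0]
tcp_rot: [3.101, 0.5, -0.0]
ft_force: [-4.6, -0.4, 6.1]
opening: 11.6
grip_force: 39.2
```

Request:
{"op": "apply_moves", "data": {
  "plan": [
    [[0,0,0],[0,0,5],0.05],
    [[0,0,0],[0,0,10],0.05],
    [[0,0,0],[0,0,15],0.05],
    [[0,0,0],[0,0,20],0.05],
    [[0,0,0],[0,0,20],0.05]
  ]
}}

```text
time: 19.2
tool_pos: [507.1, 213.1, 177.0]
tcp_rot: [3.141, -0.046, -0.0]
ft_force: [-4.6, -1.5, 5.9]
opening: 11.0
grip_force: 33.1
```

Request:
{"op": "apply_moves", "data": {
  "plan": [
    [[0,0,0],[0,0,0],0.05],
    [[0,0,0],[0,0,0],0.05],
    [[0,0,0],[0,0,0],0.05],
    [[0,0,0],[0,0,0],0.05],
    [[0,0,0],[0,0,0],0.05]
  ]
}}

```text
time: 19.62
tool_pos: [507.1, 213.1, 177.0]
tcp_rot: [3.141, -0.041, -0.0]
ft_force: [-4.6, -0.8, 5.6]
opening: 11.4
grip_force: 33.1
```

Request:
{"op": "apply_moves", "data": {
  "plan": [
    [[0,0,0],[0,0,0],0.05],
    [[0,0,0],[0,0,0],0.05],
    [[0,0,0],[0,0,0],0.05],
    [[0,0,0],[0,0,0],0.05],
    [[0,0,0],[0,0,0],0.05]
  ]
}}

```text
time: 20.03
tool_pos: [507.1, 213.1, 177.0]
tcp_rot: [3.141, -0.042, -0.0]
ft_force: [-4.5, -1.3, 5.2]
opening: 11.3
grip_force: 33.1
```

Request:
{"op": "apply_moves", "data": {
  "plan": [
    [[0,0,0],[0,0,5],0.05],
    [[0,0,0],[0,0,10],0.05],
    [[0,0,0],[0,0,15],0.05],
    [[0,0,0],[0,0,20],0.05],
    [[0,0,0],[0,0,25],0.05]
  ]
}}

```text
time: 20.45
tool_pos: [507.1, 213.2, 177.0]
tcp_rot: [3.056, -0.726, -0.0]
ft_force: [-4.7, -1.4, 6.2]
opening: 11.2
grip_force: 33.4
```

Request:
{"op": "apply_moves", "data": {
  "plan": [
    [[0,0,0],[0,0,5],0.05],
    [[0,0,0],[0,0,10],0.05],
    [[0,0,0],[0,0,15],0.05],
    [[0,0,0],[0,0,20],0.05],
    [[0,0,0],[0,0,20],0.05]
  ]
}}

```text
time: 20.87
tool_pos: [507.1, 213.1, 177.0]
tcp_rot: [2.884, -1.244, -0.0]
ft_force: [-4.9, -1.1, 6.1]
opening: 11.1
grip_force: 33.1
```

Request:
{"op": "apply_moves", "data": {
  "plan": [
    [[0,0,0],[0,0,0],0.05],
    [[0,0,0],[0,0,0],0.05],
    [[0,0,0],[0,0,0],0.05],
    [[0,0,0],[0,0,0],0.05],
    [[0,0,0],[0,0,0],0.05]
  ]
}}

```text
time: 21.28
tool_pos: [507.1, 213.1, 177.0]
tcp_rot: [2.886, -1.24, -0.0]
ft_force: [-4.3, -1.5, 5.4]
opening: 11.5
grip_force: 33.1
```

Request:
{"op": "apply_moves", "data": {
  "plan": [
    [[0,0,0],[0,0,0],0.05],
    [[0,0,0],[0,0,0],0.05],
    [[0,0,0],[0,0,0],0.05],
    [[0,0,0],[0,0,0],0.05],
    [[0,0,0],[0,0,0],0.05]
  ]
}}

```text
time: 21.7
tool_pos: [507.1, 213.1, 177.0]
tcp_rot: [2.886, -1.24, -0.0]
ft_force: [-5.6, -2.0, 6.4]
opening: 11.4
grip_force: 33.1
```

```bash
python3 -c "
from h import *
plan()"
```

```text
t 21.7 [507.1 213.1 177. ] yaw -136.5 j6 2.68 open 11.4 F [-5.6 -2.   6.4] tilt [-0. -0. -1.]
```

Release, rise, and move back clear of the view.

Request:
{"op": "apply_moves", "data": {
  "plan": [
    [[0,0,0],[0,0,0],0.5],
    [[0,0,0],[0,0,0],0.5],
    [[0,0,0],[0,0,0],0.5],
    [[0,0,-0.01],[0,0,0],0.5],
    [[0,0,-0.03],[0,0,0],0.5]
  ]
}}

```text
time: 22.12
tool_pos: [505.6, 212.5, 202.9]
tcp_rot: [2.883, -1.24, -0.007]
ft_force: [0.3, 0.2, -0.2]
opening: 42.9
grip_force: 0.0
```

Request:
{"op": "apply_moves", "data": {
  "plan": [
    [[0,0,-0.03],[0,0,0],0.5],
    [[0,0,-0.06],[0,0,0],0.5],
    [[0,0,-0.08],[0,0,0],0.5],
    [[0,0,-0.08],[0,0,0],0.5],
    [[0,0,-0.08],[0,0,0],0.5]
  ]
}}

```text
time: 22.53
tool_pos: [508.1, 213.3, 287.6]
tcp_rot: [-2.884, 1.24, -0.005]
ft_force: [0.1, -0.0, -0.6]
opening: 42.8
grip_force: 0.0
```

```bash
python3 -c "
from h import *
plan((380,420,290,-136.5))
im=snap('side');cv2.imwrite('pics/s9.png',cv2.resize(im[140:380,190:510,::-1],(800,600),interpolation=2))"
```

```text
t 22.53 [508.1 213.3 287.6] yaw -136.5 j6 2.68 open 42.8 F [ 0.1 -0.  -0.6] tilt [ 0.004  0.001 -1.   ]
[-0.119, -0.025, -0.001] [0, 0, np.float64(-0.0)] ; [-0.119, -0.025, -0.001] [0, 0, np.float64(-0.0)] ; -> 380 420 290 -136.5
```

View pics/s9.png

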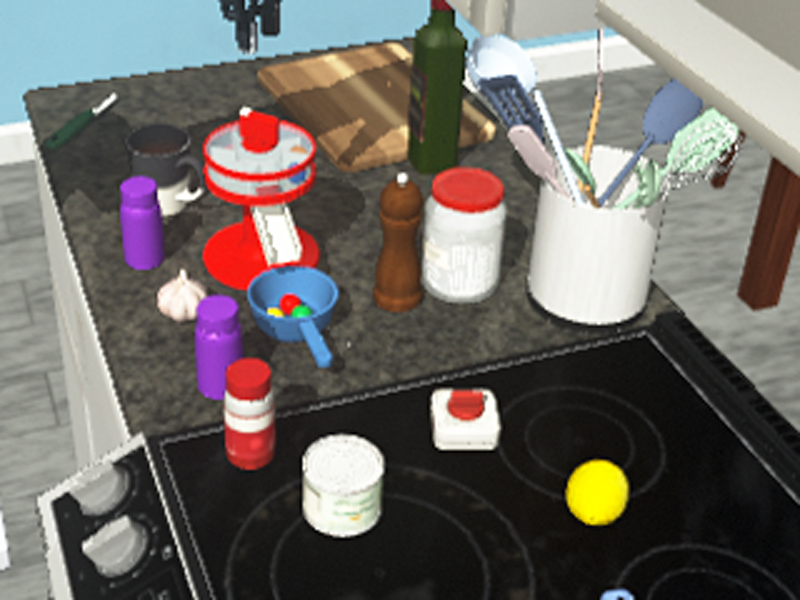

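The bowl at (293,303) holds the red, yellow and green gumballs. Blue is still visible in the drum, the jar stands upright on the hob at (248,415), and the other things haven't moved. The gripper is well clear, so I'm handing in.

```bash
python3 -c "
from h import *
print(workorder.close_job())"
```

```text
the job is handed in; nothing more can be done
None
```

The job is handed in: the spice jar stands upright on the hob, the bowl is under the spout with the red, yellow and green gumballs in it, and after three clicks the other two should still be in the drum (only blue was visible in the last picture).

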